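# Load, cover and start the module test pot

## Robot

A 6-joint arm with a two-finger parallel gripper is mounted at the origin on the work surface. World frame = base frame: x ahead of the robot, y to its left, z up, the work surface at z = 0. Lengths are in m, angles in degrees, forces in N, time in s.
With the tool pointing down it reaches from about 0.35 to 0.875 m from the base axis. Payload 4.2 kg.
Tool frame: the origin (TCP) lies between the finger pads; the fingertips stand 14 mm ahead of it and the grasp point (between the pads) lies 5 mm behind it; z points along the fingers, y is the line along which they close (so a half turn about z gives the same grasp; the last joint's range is limited). The gripper opens to 85 mm and grips with 20 to 120 N. Pads are 22 mm wide; open, the fingers measure 114 mm over their backs; the gripper's body (76 mm by 85 mm) begins 54 mm behind the grasp point. The pads swing forward as they close: fully open they stand 13 mm farther back than shut.
Start: joints at [-59.496, 22.042, 0.453, 0, -68.411, -14.817], TCP at [0.169, -0.602, 0.245] pointing down, gripper open.
Joint ranges: [-179.83, 179.83], [-69.29, 118.12], [-61.27, 80.66], [-181.25, 117.63], [-171.15, -9.14], [-177.46, 177.46]. Speed limits (degrees/s): [159.86, 159.86, 180, 180, 180, 180].

## Interface

Orientations are given as [roll, pitch, yaw] about the fixed x, y, z axes, in that order (R = Rz(yaw) Ry(pitch) Rx(roll)).
In Python, from plant import sense, camera, calibration, job_done, recognise, trace, landmark_of gives the robot as it stands.
- The arm moves only by the tool carry_out, never from a script. Its argument "moves" is text: rows parted by semicolons, each of 5 numbers parted by spaces: the shift along the tool's x, y, z in m, then the turn about the tool's z in degrees, then the opening, from 0 (shut) to 1 (fully open). A call has 1 to 20 rows; each row shifts and turns the commanded pose from where the row before left it, along the tool's axes as they then stand; what a row does not reach is not made up. A row lasts 1/8 s, in which the tool goes at most 62.5 mm and 10.7 degrees, less where a joint would pass 70% of its speed; a pose out of reach is approached as far as the arm can. A call with a gripper value outside its range is refused whole. The fingers move at their own pace and stop on an object; "newtons" is the grip in N (left out, the last holds). Time passes only in rows, so rows that do not move let the fingers close. It gives the time, the measured TCP pose, the force, the opening and the grip force at its end, in the units of the state.
- sense(): the state, without advancing time (a new reading comes with each control period).
- camera(name): name is "scene" or "top" or "wrist"; returns the picture (384x512x3 uint8, red, green, blue); there is no depth.
- calibration(name): a dict with "intrinsics" (3x3 intrinsics, pixels), "cam_to_world" (4x4, takes a point from camera to world coordinates). Camera axes: x right, y down, z forward; pixel columns grow to the right and rows downward; lengths in m; the calibration is good to about 2 mm. A picture is of the moment at which its call begins: read the wrist's pose just before it. calibration takes no time and is no camera call; for the wrist camera it gives the pose at the moment of the call.
- job_done(): hands the job in; it is judged then, once.
Trained networks look in the newest picture that a camera, given by its name, has taken for a name from the list of things; names that differ only in an ending like _2 or _b are one class to them, and where a whole thing is asked for, a point or a joint stands for the part that bears it (a point fixed in the world has none). Each returns a list of dicts, best first, with "score" (0 to 1); they miss things now and then, are a little off and sometimes report something else, mostly with a low value. They report only what shows in the picture. A call takes as long as a camera call. They do not tell look-alikes from the thing itself.
- recognise(target, camera): "xyz" ([x, y, z] in m, in the coordinates of the camera as it stood for that picture, good to about 4 mm: the middle of the surface that is visible of it).
- trace(target, camera): "mask" (384x512 bool, what is visible of it).
- landmark_of(target, camera): "xyz" ([x, y, z] in m, in the coordinates of the camera as it stood for that picture, good to about 4 mm: a listed point, or the origin of a listed thing).
The state is a dict: "time_s": time; "joints": joint angles; "joint_vel": joint speeds; "effort": joint torques, N m; "tool_pos": TCP position; "tcp_rot": TCP orientation; "ft_force": force on the tool from outside, world axes, zero at the start; "ft_torque": the same for the moment, N m; "gripper_width": finger opening in m; "gripper_force": force on a finger pad.
Only numpy, scipy, OpenCV 4.12 (cv2) and the standard library are available. Lean on these libraries where they do the work, as an engineer would, in place of code of your own. Each camera call takes 0.05 s, during which the arm holds its last target. There are 200 camera calls.

## Task

Take the two tested circuit modules out of the aluminium test pot and set them level, can upward, on the narrow black rest; then lay every fresh module that is waiting on the bench flat on the floor of the pot, can upward and clear of each other. Put the cover on the pot so that it sits fully down and level on the rim, let go, and then start the test by pressing the control unit's keys fully down one at a time: the small round key, the large round key, then the long bar key. Leave the solder reel and the jar where they are; at the end the cover must still be properly seated.

Things in the scene. Friction and masses are not known exactly. Their poses are not given: they have to be found in the camera images.
- pot: round open aluminium test pot, fixed to the bench, outer diameter 170 mm, wall 5 mm (inner diameter at least 154 mm everywhere), 50 mm high, inner floor 5 mm above the bench. Origin: centre of its underside, z up.
- pot_rim (a point): centre of the pot's mouth, level with the top of the rim, 50 mm above the bench; z up.
- cover: loose cover, 300 g: aluminium disc of diameter 180 mm, 5 mm thick (z 6 to 11 mm), with a locating step of diameter 148 mm under it (z 0 to 6 mm) that drops inside the pot's wall, and a black knob of diameter 26 mm on top (z 19 to 42 mm) on a thinner neck. Origin: centre of the step's underside, z up. Seated, its origin is 6 mm below pot_rim. It starts flat on the bench.
- cover_knob (a point): on the cover's axis, halfway up the knob, 30 mm above the cover's origin: the point to grip.
- rest: narrow raised rest for tested modules, fixed: black bar 24 mm wide (x) and 150 mm long (y), its flat top 45 mm above the bench, on a foot 60 mm wide. Origin: centre of the underside; y along the bar.
- rest_top (a point): centre of the rest's flat top, 45 mm above the bench; y along the bar.
- tested1: tested module: one of the two that lie in the pot at the start. Circuit module: flat green board 36 (x) by 44 (y) by 4 mm thick with a square steel screening can on its middle, 26 by 26 mm, from z 4 to 24 mm; 50 g. Origin: centre of the underside, z up, x along the board's short side. Grip it by the can, across either pair of sides.
- tested2: tested module: one of the two that lie in the pot at the start. Circuit module: flat green board 36 (x) by 44 (y) by 4 mm thick with a square steel screening can on its middle, 26 by 26 mm, from z 4 to 24 mm; 50 g. Origin: centre of the underside, z up, x along the board's short side. Grip it by the can, across either pair of sides.
- fresh1: fresh module, may be absent; waits on the bench on the robot's side of the pot. Circuit module: flat green board 36 (x) by 44 (y) by 4 mm thick with a square steel screening can on its middle, 26 by 26 mm, from z 4 to 24 mm; 50 g. Origin: centre of the underside, z up, x along the board's short side. Grip it by the can, across either pair of sides.
- fresh2: fresh module, may be absent; waits on the bench on the robot's side of the pot. Circuit module: flat green board 36 (x) by 44 (y) by 4 mm thick with a square steel screening can on its middle, 26 by 26 mm, from z 4 to 24 mm; 50 g. Origin: centre of the underside, z up, x along the board's short side. Grip it by the can, across either pair of sides.
- fresh3: fresh module, may be absent; waits on the bench on the robot's side of the pot. Circuit module: flat green board 36 (x) by 44 (y) by 4 mm thick with a square steel screening can on its middle, 26 by 26 mm, from z 4 to 24 mm; 50 g. Origin: centre of the underside, z up, x along the board's short side. Grip it by the can, across either pair of sides.
- unit: control unit, fixed: grey box 100 (x) by 200 (y) by 45 mm high with three white keys in a row along its y, 60 mm apart; which key is at which place varies. Origin: centre of the underside, z up.
- small_key (a joint): the key on top of the control unit, small and round, cap diameter 18 mm, white cap in a black surround standing 8 mm above the unit's top; joint value 0 m up, 0.006 m fully down; springs back; 1.5 N starts it, 5 N fully down.
- small_key_top (a point): centre of the small round key's top face, 67 mm above the bench when up; moves with the key.
- large_key (a joint): the key on top of the control unit, large and round, cap diameter 38 mm, white cap in a black surround standing 8 mm above the unit's top; joint value 0 m up, 0.006 m fully down; springs back; 1.5 N starts it, 5 N fully down.
- large_key_top (a point): centre of the large round key's top face, 67 mm above the bench when up; moves with the key.
- bar_key (a joint): the key on top of the control unit, a long bar, cap 44 mm along x by 16 mm along y, white cap in a black surround standing 8 mm above the unit's top; joint value 0 m up, 0.006 m fully down; springs back; 1.5 N starts it, 5 N fully down.
- bar_key_top (a point): centre of the bar key's top face, 67 mm above the bench when up; moves with the key.
- reel: bystander: solder reel lying flat, white flanges of diameter 60 mm, 32 mm high. Origin: centre of the underside.
- flux_jar: bystander: jar, diameter 44 mm, 50 mm high. Origin: centre of the underside.
Not all that is in view belongs to the job. What is shaped like the fresh2 but purple is not meant. Leave any pink look-alike of the tested1 alone.

How it is judged:
By the outcome, as a careful person would: the job done as asked, in the order asked, and still so for the second after the job is handed in, with the robot touching nothing.
Of fresh1, fresh2, fresh3 only 2 to 3 are there at a start; the rules pass over those that are not, and their reading is None.
At some moment in a run one of cover, fresh1, fresh2, fresh3 may be knocked a few centimetres aside while the robot is not near it.
It also fails if it takes over 208 s, if anything falls off the work surface, if the arm or the gripper's body presses on something with over 40 N, if the wrist force passes 120 N, or if a joint passes its speed limit or range.

## Working session

There is one attempt and no reset: what is moved stays moved. The work goes in short steps, Python scripts to look and compute and a tool call to move; the robot and the scene stay as the last step left them, time stands still between calls to the robot, and variables do not carry over. Pictures are saved under pics/ and viewed, at most 14 in all, crops included, and the job is handed in when it is done.

Besides the shell and the picture viewer there is one more tool, called after ">>>" in YAML: its name, and indented under it one key for each argument. carry_out: Moves the arm, as the interface text tells. Its arguments: {"type":"object","properties":{"moves":{"type":"string"},"newtons":{"type":"number"}},"required":["moves"]}

```bash
ls; mkdir -p pics; python3 - <<'E'
from plant import *
import cv2
print(sense())
for n in ["scene","top"]:
    im=camera(n); cv2.imwrite(f"pics/{n}0.png",im[:,:,::-1]); print(n,calibration(n))
E
```

```text
pics
{'time_s': 0.0, 'joints': array([-5.94965714e+01,  2.20909270e+01,  3.79364121e-01, -2.93477268e-02,
       -6.84098314e+01, -1.48140167e+01]), 'joint_vel': array([ 0.00528117, -0.02193227,  0.07989172,  0.03574211, -0.05506093,
       -0.04767513]), 'effort': array([ 1.87809615e-03, -3.92289484e+01,  1.88402510e+01,  4.18630645e+00,
       -4.58584007e-03, -4.93878943e-06]), 'tool_pos': array([ 0.16886067, -0.60118413,  0.24421603]), 'tcp_rot': array([ 1.79875667e+02, -4.67956552e-03, -1.64321411e+02]), 'ft_force': array([-0.17196524,  1.27662826,  0.48651372]), 'ft_torque': array([-0.02466641, -0.07985717, -0.00155356]), 'gripper_force': 0.0, 'gripper_width': 0.08542790290529628}
scene {'intrinsics': array([[418.75560133,   0.        , 250.12895406],
       [  0.        , 418.75560133, 193.18637405],
       [  0.        ,   0.        ,   1.        ]]), 'cam_to_world': array([[ 0.81747891,  0.45699819, -0.3505437 ,  0.85761326],
       [ 0.57581223, -0.66218648,  0.47953034, -0.51226129],
       [-0.0129808 , -0.59385329, -0.80446863,  0.81646351],
       [ 0.        ,  0.        ,  0.        ,  1.        ]])}
top {'intrinsics': array([[356.95310337,   0.        , 255.65336971],
       [  0.        , 356.95310337, 192.49080778],
       [  0.        ,   0.        ,   1.        ]]), 'cam_to_world': array([[ 0.0247926 , -0.9857093 ,  0.16662084,  0.36398509],
       [-0.99968287, -0.02370949,  0.00848674, -0.07191796],
       [-0.00441497, -0.16677841, -0.98598452,  1.09571447],
       [ 0.        ,  0.        ,  0.        ,  1.        ]])}
```

View pics/top0.png

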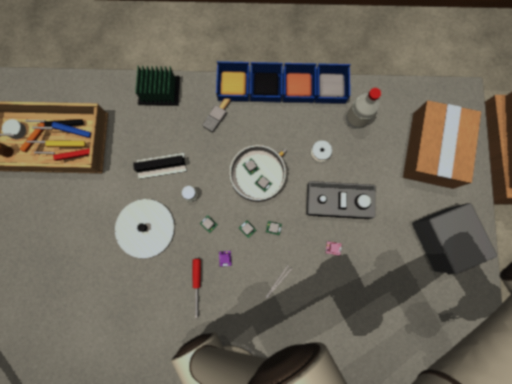

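View pics/scene0.png

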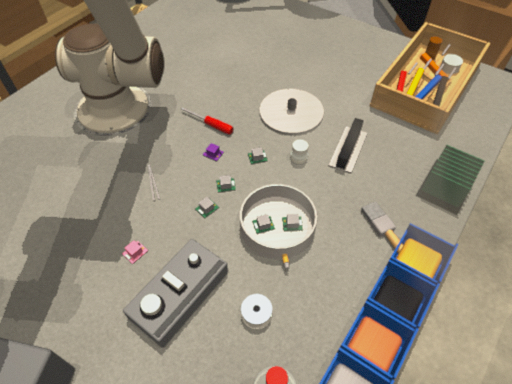

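```bash
cat > h.py <<'E'
from plant import *
import numpy as np, cv2
def w(cam,xyz):
    T=np.array(calibration(cam)["cam_to_world"]); return T[:3,:3]@np.array(xyz)+T[:3,3]
def pix(cam,P):
    C=calibration(cam);T=np.array(C["cam_to_world"]);p=np.array(C["intrinsics"])@(T[:3,:3].T@(np.array(P)-T[:3,3]));return p[:2]/p[2]
def onplane(cam,uv,z):
    C=calibration(cam);T=np.array(C["cam_to_world"]);d=T[:3,:3]@np.linalg.solve(np.array(C["intrinsics"]),[uv[0],uv[1],1.]);o=T[:3,3]
    return o+d*(z-o[2])/d[2]
def lm(t,cam,n=6):
    for r in landmark_of(t,cam)[:n]:
        P=w(cam,r["xyz"]); print(t,cam,round(r["score"],2),P.round(4),pix(cam,P).round())
E
python3 - <<'E'
from h import *
camera("top")
for t in ["pot_rim","cover_knob","rest_top","tested1","fresh1","unit","small_key_top","large_key_top","bar_key_top","reel","flux_jar"]: lm(t,"top")
camera("scene")
for t in ["pot_rim","cover_knob","rest_top","tested1","fresh1","small_key_top","large_key_top","bar_key_top"]: lm(t,"scene")
E
```

```text
pot_rim top 0.89 [ 0.6049 -0.07    0.0536] [259. 171.]
cover_knob top 0.87 [0.4272 0.2776 0.0299] [141. 228.]
cover_knob top 0.34 [ 0.6849 -0.2618  0.0008] [320. 152.]
rest_top top 0.17 [ 0.5257 -0.2563  0.0625] [322. 198.]
tested1 top 0.67 [ 0.3861 -0.3003 -0.0028] [333. 247.]
tested1 top 0.66 [ 0.6325 -0.0437  0.0074] [250. 166.]
tested1 top 0.58 [ 0.5806 -0.0855  0.0029] [263. 183.]
fresh1 top 0.74 [ 0.4411 -0.04   -0.0013] [247. 227.]
fresh1 top 0.48 [ 0.3459  0.0257 -0.0011] [225. 258.]
fresh1 top 0.44 [ 0.4495  0.0781 -0.001 ] [209. 223.]
fresh1 top 0.42 [ 0.4431 -0.1159 -0.0025] [272. 227.]
unit top 0.79 [ 0.5311 -0.3244  0.0033] [340. 200.]
small_key_top top 0.64 [ 0.5306 -0.3224  0.0041] [340. 200.]
small_key_top top 0.41 [ 0.5228 -0.2567  0.0618] [322. 199.]
large_key_top top 0.44 [ 0.5227 -0.3775  0.0673] [364. 200.]
bar_key_top top 0.49 [ 0.5244 -0.3164  0.0685] [343. 199.]
reel top 0.8 [ 0.6833 -0.2625 -0.0008] [320. 152.]
flux_jar top 0.76 [0.5354 0.1409 0.0018] [190. 195.]
flux_jar top 0.5 [ 0.6037 -0.0633  0.0022] [256. 175.]
pot_rim scene 0.98 [ 0.6062 -0.0678  0.046
[... 369 characters left out ...]
0.51 [4.319e-01 2.729e-01 4.000e-04] [291. 112.]
tested1 scene 0.46 [0.4312 0.2723 0.0303] [291. 104.]
fresh1 scene 0.7 [ 0.6315  0.2334 -0.0023] [348. 151.]
fresh1 scene 0.64 [ 0.3446  0.0237 -0.0034] [212. 154.]
fresh1 scene 0.58 [ 0.4375 -0.041   0.0018] [225. 185.]
fresh1 scene 0.55 [ 4.414e-01 -1.170e-01  3.000e-04] [207. 207.]
fresh1 scene 0.5 [ 4.496e-01  7.860e-02 -3.000e-04] [257. 157.]
fresh1 scene 0.15 [ 0.5283 -0.3191  0.0037] [179. 292.]
small_key_top scene 0.5 [ 0.5279 -0.2588  0.0676] [193. 256.]
small_key_top scene 0.22 [0.4323 0.2734 0.0321] [292. 103.]
large_key_top scene 0.69 [ 0.5215 -0.3796  0.0648] [150. 302.]
bar_key_top scene 0.48 [ 0.5257 -0.3149  0.0703] [174. 276.]
```

The top view shows the pot at (259,172) with two green modules inside at (250,166) and (263,183). Three green modules wait on the bench at (208,223), (247,228) and (274,228). The look-alikes are purple at (225,258) and pink at (333,247). The cover is at (144,228) and the rest at (160,163). The unit at (341,200) has the small key at (322,199), the bar at (343,199) and the large key at (364,200). The scene view agrees. The green ones fit the description. I'll go and confirm them from closer.

>>> carry_out:
  moves: "-0.035 0.037 -0.01 0 1;-0.035 0.037 -0.01 0 1;-0.035 0.037 -0.01 0 1;-0.035 0.037 -0.01 0 1;-0.035 0.037 -0.01 0 1;-0.035 0.037 -0.01 0 1;-0.035 0.037 -0.01 0 1;-0.035 0.037 -0.01 0 1;-0.035 0.037 -0.01 0 1;-0.035 0.037 -0.01 0 1;-0.035 0.037 -0.01 0 1;-0.035 0.037 -0.01 0 1;0 0 0 -10 0.55;0 0 0 -10 0.55;0 0 0 -10 0.55;0 0 0 -10 0.55;0 0 0 -10 0.55;0 0 0 -10 0.55;0 0 0 -10 0.55;0 0 0 -4.3 0.55"

```text
time_s: 3.65
tool_pos: [0.4532, -0.0607, 0.3655]
tcp_rot: [-180.0, 0.0, -89.8]
ft_force: [-0.9, 0.4, 0.4]
gripper_width: 0.047
gripper_force: 0.0
```

```bash
python3 - <<'E'
from h import *
print(sense()["tool_pos"],sense()["tcp_rot"],sense()["joints"].round(1))
print(calibration("wrist")["cam_to_world"].round(3), calibration("wrist")["intrinsics"][0])
im=camera("wrist"); cv2.imwrite("pics/w1.png",cv2.resize(im[:,:,::-1],(768,576),interpolation=cv2.INTER_CUBIC))
for t in ["tested1","pot_rim"]: lm(t,"wrist")
E
```

```text
[ 0.45320845 -0.06069017  0.36545635] [-1.79981939e+02  4.80550246e-03 -8.98380068e+01] [ 12.8   1.4  -9.   -0.  -79.6 -12.7]
[[-1.    -0.003 -0.     0.454]
 [-0.003  0.95   0.313 -0.14 ]
 [-0.001  0.313 -0.95   0.494]
 [ 0.     0.     0.     1.   ]] [276.81909503   0.         250.78297276]
tested1 wrist 0.98 [ 0.5797 -0.0866 -0.0017] [180. 132.]
tested1 wrist 0.85 [ 0.6322 -0.0459  0.0032] [151. 155.]
pot_rim wrist 0.62 [ 0.6081 -0.0691  0.0487] [155. 146.]
pot_rim wrist 0.55 [ 0.5274 -0.2636  0.0693] [195.   1.]
```

View pics/w1.png

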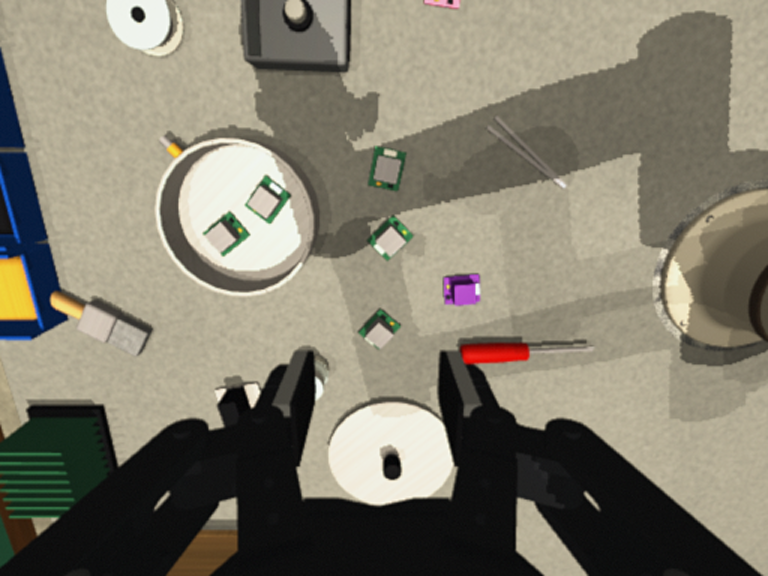

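The wrist view (768 px wide) shows tested modules in the pot at (268,198) and (227,233). The three green fresh modules are at (387,168), (389,238) and (379,328). The purple look-alike is at (462,290) and the pink one is at the top edge. The green ones are meant. Next I fit their poses.

```bash
cat >> h.py <<'E'
from scipy.optimize import minimize
def sil(cam,p,z0,S=4):
    x,y,a=p; c,s=np.cos(np.radians(a)),np.sin(np.radians(a)); C=calibration(cam);T=np.array(C["cam_to_world"]);K=np.array(C["intrinsics"])
    m=np.zeros((384*S//S,512),np.float32)
    big=np.zeros((384,512),np.uint8); acc=np.zeros((384,512),np.uint8)
    for hx,hy,za,zb in [(18,22,0,4),(13,13,4,24)]:
        P=np.array([[x+(c*i*hx-s*j*hy)/1e3,y+(s*i*hx+c*j*hy)/1e3,z0+k/1e3] for i in(-1,1) for j in(-1,1) for k in(za,zb)])
        q=(K@(T[:3,:3].T@(P-T[:3,3]).T)).T; q=q[:,:2]/q[:,2:]
        h=cv2.convexHull(q.astype(np.float32))
        cv2.fillConvexPoly(acc,np.round(h*16).astype(np.int32),255,cv2.LINE_AA,4)
    return acc/255.
def fit(cam,mask,xy,z0):
    mk=mask.astype(float); best=None
    f=lambda p: np.abs(sil(cam,[p[0]/1e3,p[1]/1e3,p[2]],z0)-mk).sum()/mk.sum()
    for a in range(-75,91,15):
        r=minimize(f,[xy[0]*1e3,xy[1]*1e3,a],method="Nelder-Mead",options=dict(initial_simplex=[[xy[0]*1e3+i,xy[1]*1e3+j,a+k] for i,j,k in[(0,0,0),(5,0,0),(0,5,0),(0,0,10)]],maxiter=80))
        if best is None or r.fun<best.fun: best=r
    return [round(best.x[0]/1e3,4),round(best.x[1]/1e3,4),round((best.x[2]+90)%180-90,1),round(best.fun,2)]
def modules(cam):
    for t in ["tested1","fresh1"]:
        for r in trace(t,cam):
            m=r["mask"]; ys,xs=np.nonzero(m); uv=(xs.mean(),ys.mean()); z0=0.005 if t[0]=="t" else 0.
            P=onplane(cam,uv,z0+.01); col=IM[m].mean(0).round()
            print(t,round(r["score"],2),np.round(uv),m.sum(),col,fit(cam,m,P[:2],z0))
E
python3 - <<'E'
import h; from h import *
h.IM=camera("wrist"); modules("wrist")
h.IM=camera("top"); modules("top")
E
```

```text
tested1 0.93 [178. 133.] 495 [156. 167. 145.] [np.float64(0.5811), np.float64(-0.0849), np.float64(-44.6), np.float64(0.24)]
tested1 0.7 [150. 156.] 528 [141. 153. 128.] [np.float64(0.6333), np.float64(-0.0452), np.float64(-51.8), np.float64(0.09)]
fresh1 0.92 [252. 219.] 377 [119. 129. 107.] [np.float64(0.4517), np.float64(0.0784), np.float64(-33.5), np.float64(0.25)]
fresh1 0.61 [260. 158.] 492 [139. 153. 128.] [np.float64(0.4376), np.float64(-0.0411), np.float64(-43.8), np.float64(0.12)]Traceback (most recent call last):
  File "<stdin>", line 2, in <module>
  File "h.py", line 36, in modules
    print(t,round(r["score"],2),np.round(uv),m.sum(),col,fit(cam,m,P[:2],z0))
                                                         ~~~^^^^^^^^^^^^^^^^
  File "h.py", line 28, in fit
    r=minimize(f,[xy[0]*1e3,xy[1]*1e3,a],method="Nelder-Mead",options=dict(initial_simplex=[[xy[0]*1e3+i,xy[1]*1e3+j,a+k] for i,j,k in[(0,0,0),(5,0,0),(0,5,0),(0,0,10)]],maxiter=80))
    res = _minimize_neldermead(fun, x0, args, callback, bounds=bounds,
                               **options)
    fxr = func(xr)
    fx = function(np.copy(x), *(wrapper_args + args))
  File "h.py", line 26, in <lambda>
    f=lambda p: np.abs(sil(cam,[p[0]/1e3,p[1]/1e3,p[2]],z0)-mk).sum()/mk.sum()
                       ~~~^^^^^^^^^^^^^^^^^^^^^^^^^^^^^^^^^
  File "h.py", line 15, in sil
    x,y,a=p; c,s=np.cos(np.radians(a)),np.sin(np.radians(a)); C=calibration(cam);T=np.array(C["cam_to_world"]);K=np.array(C["intrinsics"])
                                                                ~~~~~~~~~~~^^^^^
ValueError: time passes only in moves, steps and waits
```

>>> carry_out:
  moves: "-0.0125 -0.0385 0.036 0 0.5;-0.0125 -0.0385 0.036 0 0.5;-0.0125 -0.0385 0.036 0 0.5;-0.0125 -0.0385 0.036 0 0.5;0 0 0 0 0.5;0 0 0 0 0.5"

```text
time_s: 4.7
tool_pos: [0.6073, -0.0108, 0.2216]
tcp_rot: [180.0, -0.0, -90.0]
ft_force: [-0.1, -0.5, 0.6]
gripper_width: 0.0426
gripper_force: 0.0
```

```bash
python3 - <<'E'
s=open("h.py").read()
s=s.replace("import numpy as np, cv2","import numpy as np, cv2, plant\n_c={}\ndef calibration(n):\n    if n not in _c: _c[n]=plant.calibration(n)\n    return _c[n]\n")
s=s.replace('uv=(xs.mean(),ys.mean()); z0','uv=(xs.mean(),ys.mean()); m=cv2.morphologyEx(m.astype(np.uint8),cv2.MORPH_CLOSE,np.ones((7,7))).astype(bool); z0')
s=s.replace('        for r in trace','        for r in trace').replace('def modules(cam):\n    for t in ["tested1","fresh1"]:','def modules(cam,ts=("tested1","fresh1")):\n    for t in ts:')
open("h.py","w").write(s)
E
python3 - <<'E'
import h; from h import *
calibration("wrist"); h.IM=im=camera("wrist"); cv2.imwrite("pics/w2.png",cv2.resize(im[:,:,::-1],(768,576),interpolation=cv2.INTER_CUBIC))
modules("wrist",["tested1"]); lm("tested1","wrist"); lm("pot_rim","wrist")
E
```

```text
tested1 0.95 [274. 104.] 1183 [145. 161. 137.] [np.float64(0.5805), np.float64(-0.085), np.float64(-39.6), np.float64(0.09)]
tested1 0.86 [231. 138.] 1054 [109. 119.  98.] [np.float64(0.6329), np.float64(-0.0451), np.float64(-52.5), np.float64(0.1)]
tested1 wrist 0.89 [ 0.5791 -0.0822  0.0027] [275. 107.]
tested1 wrist 0.71 [ 0.6336 -0.0446  0.0071] [230. 139.]
pot_rim wrist 0.81 [ 0.6092 -0.0664  0.0499] [250. 124.]
```

View pics/w2.png

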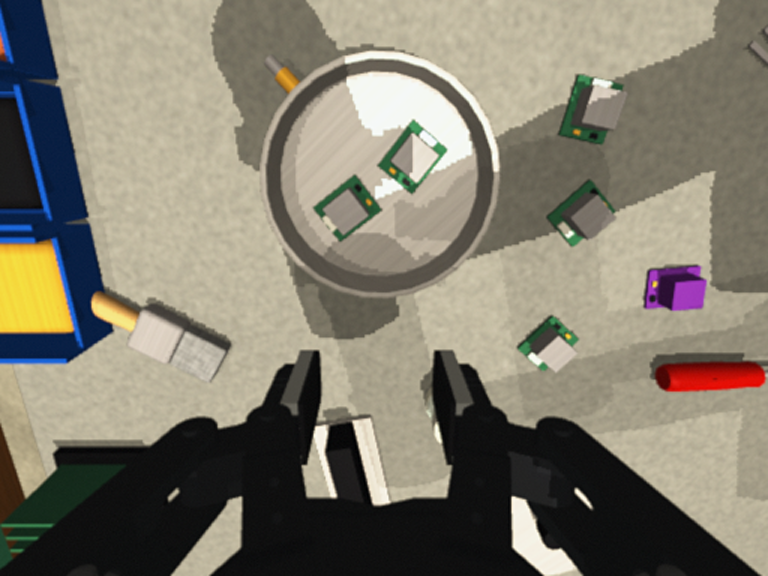

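The view (768 px wide) confirms two tested modules in the pot at (412,156) and (348,208). The fits match the picture, so I grasp the first.

>>> carry_out:
  moves: "0.037 0.0135 0 0 0.5;0.037 0.0135 0 0 0.5;0 0 0.035 9.9 0.5;0 0 0.035 9.9 0.5;0 0 0.035 9.9 0.5;0 0 0.035 9.9 0.5;0 0 0.03 0 0.5;0 0 0.02 0 0.5;0 0 0.0065 0 0.5;0 0 0 0 0.5;0 0 0 0 0.2;0 0 0 0 0.2;0 0 0 0 0.2;0 0 0 0 0.2"
  newtons: 40

```text
time_s: 6.65
tool_pos: [0.5814, -0.0846, 0.0264]
tcp_rot: [-179.9, 0.1, -129.6]
ft_force: [-0.7, -0.2, 6.9]
gripper_width: 0.0252
gripper_force: 40.1
```

```bash
python3 - <<'E'
import h; from h import *
im=camera("scene")
for r in trace("rest_top","scene")+[None]:
    if r is None: break
    m=r["mask"]&(im.max(2)<70); ys,xs=np.nonzero(m); 
    P=np.array([onplane("scene",(u,v),.045)[:2] for u,v in zip(xs,ys)]).astype(np.float32)
    print("scene",r["score"],m.sum(),cv2.minAreaRect(P))
im=camera("top")
for r in trace("rest_top","top"):
    m=r["mask"]&(im.max(2)<70); ys,xs=np.nonzero(m); 
    if m.sum()<20: continue
    P=np.array([onplane("top",(u,v),.045)[:2] for u,v in zip(xs,ys)]).astype(np.float32)
    print("top",r["score"],m.sum(),cv2.minAreaRect(P))
E
```

```text
scene 0.8 191 ((0.6434094309806824, 0.17566709220409393), (0.022865518927574158, 0.08880268037319183), 10.323661804199219)
top 0.56 271 ((0.6174269318580627, 0.2646428644657135), (0.029332974925637245, 0.08722082525491714), 10.383442878723145)
```

>>> carry_out:
  moves: "0 0 -0.03 0 0.2;0 0 -0.04 -9.92 0.2;0 0 -0.04 -9.92 0.2;0 0 -0.04 -9.92 0.2;0 0 -0.04 -9.92 0.2;-0.049 -0.0125 0 -9.92 0.2;-0.049 -0.0125 0 0 0.2;-0.049 -0.0125 0 0 0.2;-0.049 -0.0125 0 0 0.2;-0.049 -0.0125 0 0 0.2;-0.049 -0.0125 0 0 0.2;-0.049 -0.0125 0 0 0.2;-0.049 -0.0125 0 0 0.2;0 0 0 0 0.2;0 0 0 0 0.2"

```text
time_s: 8.72
tool_pos: [0.619, 0.3169, 0.2142]
tcp_rot: [179.9, -0.0, -80.0]
ft_force: [-0.0, -0.2, -0.6]
gripper_width: 0.0248
gripper_force: 39.5
```

```bash
python3 - <<'E'
import h; from h import *
print(sense()["joints"].round(0))
calibration("wrist")
im=camera("wrist"); cv2.imwrite("pics/w3.png",im[:,:,::-1])
lm("rest_top","wrist"); lm("rest","wrist")
for r in trace("rest_top","wrist"):
    m=r["mask"]&(im.max(2)<60); ys,xs=np.nonzero(m)
    if m.sum()<20: continue
    P=np.array([onplane("wrist",(u,v),.045)[:2] for u,v in zip(xs,ys)]).astype(np.float32)
    print(r["score"],m.sum(),cv2.minAreaRect(P))
E
```

```text
[ 40.  30.   9.  -0. -69. -30.]
rest_top wrist 0.67 [0.6173 0.3159 0.1903] [255. 235.]
rest_top wrist 0.6 [0.6306 0.2368 0.0455] [254.  99.]
rest wrist 0.84 [ 0.6291  0.2418 -0.0018] [254. 103.]
0.73 3465 ((0.62969571352005, 0.2362859696149826), (0.02299482747912407, 0.14840306341648102), 10.80389404296875)
0.69 568 ((0.44157174229621887, 0.27106010913848877), (0.02276589348912239, 0.035688549280166626), 77.8018569946289)
```

View pics/w3.png

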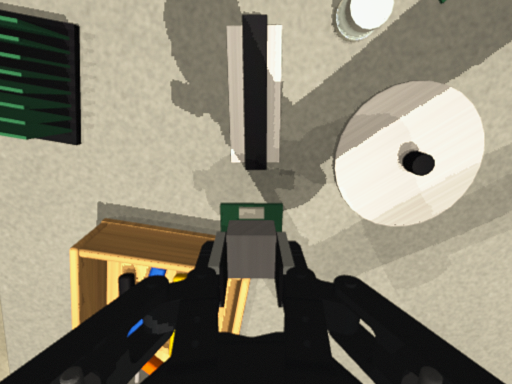

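The picture shows the rest bar at (254,92) with the held module straight at (251,235). The cover is at (410,160) and the jar at (372,10).

>>> carry_out:
  moves: "0.0455 0.004 0 -0.8 0.2;0 0 0.05 0 0.2;0 0 0.05 0 0.2;0 0 0.03 0 0.2;0 0 0.012 0 0.2;0 0 0.0045 0 0.2;0 0 0 0 0.2;0 0 0 0 0.2"

```text
time_s: 9.93
tool_pos: [0.6241, 0.2723, 0.07]
tcp_rot: [-179.8, 0.1, -79.2]
ft_force: [0.2, 0.4, 0.0]
gripper_width: 0.0248
gripper_force: 39.5
```

>>> carry_out:
  moves: "0 0.001 0.001 0 0.2;0 0 0.001 0 0.2;0 0 0.001 0 0.2;0 0 0 0 0.2"

```text
time_s: 10.42
tool_pos: [0.6225, 0.2717, 0.0664]
tcp_rot: [-180.0, -0.0, -79.2]
ft_force: [-1.4, -0.9, 4.8]
gripper_width: 0.025
gripper_force: 40.1
```

>>> carry_out:
  moves: "0 0 0 0 0.35;0 0 0 0 0.5;0 0 -0.03 0 0.5;0 0 -0.055 0 0.5;0 0 -0.055 0 0.5;0.0522 0.00825 0 0 0.5;0.0522 0.00825 0 0 0.5;0.0522 0.00825 0 0 0.5;0.0522 0.00825 0 0 0.5;0.0522 0.00825 0 0 0.5;0.0522 0.00825 0 0 0.5;0 0 0 9.04 0.5;0 0 0 9.04 0.5;0 0 0 9.04 0.5;0 0 0 9.04 0.5;0 0 0 9.04 0.5;0 0 0 9.04 0.5;0 0 0 9.06 0.5"

```text
time_s: 12.68
tool_pos: [0.6323, -0.0453, 0.2049]
tcp_rot: [180.0, -0.0, -142.8]
ft_force: [0.0, 0.4, 0.1]
gripper_width: 0.0428
gripper_force: 0.0
```

```bash
python3 - <<'E'
import h; from h import *
print(sense()["tool_pos"],sense()["tcp_rot"])
h.IM=im=camera("scene"); lm("tested1","scene"); modules("scene",["fresh1"])
cv2.imwrite("pics/s4.png",cv2.resize(im[80:280,180:400,::-1],None,fx=2.5,fy=2.5,interpolation=cv2.INTER_CUBIC))
E
```

```text
[ 0.63233648 -0.04534514  0.20485809] [ 1.79980191e+02 -2.04147582e-02 -1.42821013e+02]
tested1 scene 0.74 [0.6226 0.2671 0.0475] [354. 128.]
tested1 scene 0.67 [ 3.879e-01 -3.058e-01 -2.000e-04] [134. 254.]
tested1 scene 0.52 [ 0.6332 -0.0435  0.0081] [293. 223.]
tested1 scene 0.47 [ 0.4511  0.0796 -0.0017] [258. 158.]
fresh1 0.63 [226. 184.] 232 [136. 144. 125.] [np.float64(0.4386), np.float64(-0.0393), np.float64(-46.8), np.float64(0.34)]
fresh1 0.62 [258. 156.] 221 [123. 128. 111.] [np.float64(0.4522), np.float64(0.0783), np.float64(-29.3), np.float64(0.28)]
fresh1 0.62 [214. 152.] 206 [113.  60. 124.] [np.float64(0.3509), np.float64(0.0253), np.float64(76.9), np.float64(0.32)]
fresh1 0.57 [207. 207.] 280 [108. 112.  98.] [np.float64(0.4441), np.float64(-0.1212), np.float64(-8.5), np.float64(0.19)]
```

View pics/s4.png

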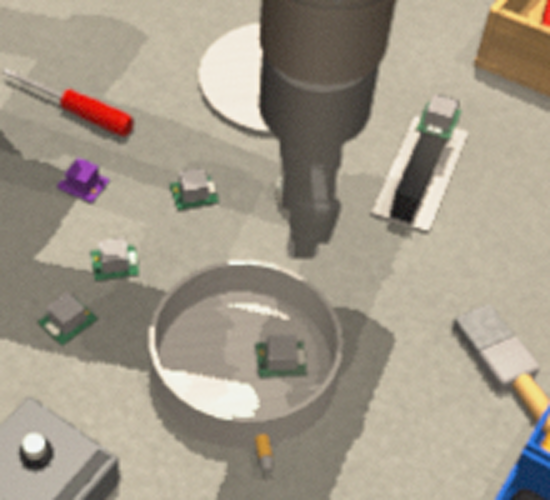

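The first tested module sits level on the rest (crop (440,115)), and the other lies in the pot at (283,352). Next I take the second.

>>> carry_out:
  moves: "0 0 0.06 0 0.5;0 0 0.06 0 0.5;0 0 0.04 0 0.5;0 0 0.015 0 0.5;0 0 0.004 0 0.5;0 0 0 0 0.5;0 0 0 0 0.2;0 0 0 0 0.2;0 0 0 0 0.2;0 0 0 0 0.2;0 0 -0.03 0 0.2;0 0 -0.05 -9.04 0.2;0 0 -0.05 -9.04 0.2;0 0 -0.04 -9.04 0.2;0 0 0 -9.04 0.2;0 0 0 -9.04 0.2;0 0 0 -9.04 0.2;0 0 0 -9.06 0.2;0 0 0 0 0.2"

```text
time_s: 15.2
tool_pos: [0.632, -0.0453, 0.1962]
tcp_rot: [180.0, 0.0, -79.3]
ft_force: [0.8, -0.5, -0.5]
gripper_width: 0.025
gripper_force: 39.4
```

>>> carry_out:
  moves: "-0.0481 -0.01 0 0 0.2;-0.0481 -0.01 0 0 0.2;-0.0481 -0.01 0 0 0.2;-0.0481 -0.01 0 0 0.2;-0.0481 -0.01 0 0 0.2;0 0 0.05 0 0.2;0 0 0.05 0 0.2;0 0 0.02 0 0.2;0 0 0.006 0 0.2;0 0 0.001 0 0.2;0 0 0 0 0.2;0 0 0 0 0.2"

```text
time_s: 16.7
tool_pos: [0.637, 0.2005, 0.0705]
tcp_rot: [-179.9, 0.0, -79.2]
ft_force: [-0.2, 0.5, -0.6]
gripper_width: 0.025
gripper_force: 39.5
```

>>> carry_out:
  moves: "0 0 0.0015 0 0.2;0 0 0.001 0 0.2;0 0 0.001 0 0.2;0 0 0 0 0.2"

```text
time_s: 17.2
tool_pos: [0.6369, 0.2004, 0.0684]
tcp_rot: [-179.9, -0.0, -79.2]
ft_force: [-3.8, -1.0, 9.0]
gripper_width: 0.025
gripper_force: 40.6
```

>>> carry_out:
  moves: "0 0 0 0 0.35;0 0 0 0 0.5;0 0 -0.03 0 0.5;0 0 -0.05 0 0.5;0 0 -0.05 0 0.5;0.0342 0.0344 -0.01 0 0.5;0.0342 0.0344 -0.01 0 0.5;0.0342 0.0344 -0.01 0 0.5;0.0342 0.0344 -0.01 0 0.5;0.0342 0.0344 -0.01 0 0.5;0 0 0 10.6 0.5;0 0 0 0.2 0.5;0 0 0 0 0.5"

```text
time_s: 18.82
tool_pos: [0.4997, 0.0004, 0.2454]
tcp_rot: [180.0, -0.0, -89.9]
ft_force: [-0.0, -0.4, 0.0]
gripper_width: 0.043
gripper_force: 0.0
```

```bash
python3 - <<'E'
import h; from h import *
print(sense()["tool_pos"],sense()["tcp_rot"])
calibration("wrist"); h.IM=im=camera("wrist"); cv2.imwrite("pics/w5.png",im[:,:,::-1])
modules("wrist",["fresh1"]); lm("fresh1","wrist"); lm("pot_rim","wrist"); lm("pot","wrist")
camera("scene"); lm("tested1","scene"); lm("cover_knob","scene")
E
```

```text
[4.99682757e-01 3.90909386e-04 2.45442276e-01] [ 1.79963916e+02 -6.47336820e-03 -8.98509291e+01]
fresh1 0.9 [286. 215.] 761 [136. 150. 126.] [np.float64(0.4495), np.float64(0.0798), np.float64(-41.5), np.float64(0.12)]
fresh1 0.83 [298. 131.] 913 [ 93. 101.  83.] [np.float64(0.4389), np.float64(-0.0398), np.float64(-43.3), np.float64(0.12)]
fresh1 0.82 [298.  64.] 1211 [152. 169. 143.] [np.float64(0.4433), np.float64(-0.1204), np.float64(-12.7), np.float64(0.06)]
fresh1 0.63 [360. 178.] 881 [125.  57. 138.] [np.float64(0.3489), np.float64(0.0238), np.float64(-84.1), np.float64(0.09)]
fresh1 0.35 [270. 310.] 2791 [220. 213. 197.] [np.float64(0.459), np.float64(0.2208), np.float64(-89.5), np.float64(0.73)]
fresh1 wrist 0.98 [ 0.4408 -0.045  -0.0017] [296. 127.]
fresh1 wrist 0.88 [ 0.4462 -0.1233 -0.0012] [295.  62.]
fresh1 wrist 0.72 [0.448  0.0802 0.0017] [287. 215.]
fresh1 wrist 0.71 [3.481e-01 2.910e-02 3.000e-04] [359. 181.]
pot_rim wrist 0.59 [ 0.6081 -0.0668  0.0476] [156. 111.]
pot wrist 0.87 [ 0.6087 -0.0667  0.0028] [167. 110.]
tested1 scene 0.62 [0.6372 0.1995 0.0451] [347. 147.]
tested1 scene 0.62 [ 0.3877 -0.3068 -0.0009] [134. 254.]
tested1 scene 0.53 [0.6229 0.2697 0.0458] [354. 128.]
cover_knob scene 0.79 [0.4295 0.2702 0.03  ] [290. 104.]
cover_knob scene 0.72 [ 0.5267 -0.2596  0.0634] [193. 257.]
```

View pics/w5.png

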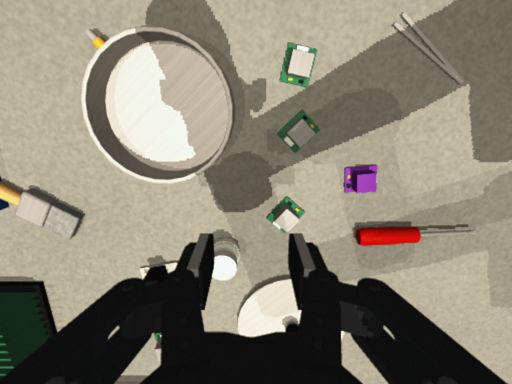

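Both tested modules are on the rest. The fresh ones are at (286,215), (298,131) and (298,64), with purple at (360,178). I fetch the first fresh module.

>>> carry_out:
  moves: "-0.0397 0.0251 0 0 0.5;-0.0397 0.0251 0 0 0.5;0 0 0.035 -9.7 0.5;0 0 0.035 -9.7 0.5;0 0 0.035 -9.7 0.5;0 0 0.035 -9.7 0.5;0 0 0.035 -9.7 0.5;0 0 0.03 0 0.5;0 0 0.015 0 0.5;0 0 0.0035 0 0.5;0 0 0 0 0.5;0 0 0 0 0.2;0 0 0 0 0.2;0 0 0 0 0.2;0 0 0 0 0.2"

```text
time_s: 21.1
tool_pos: [0.4501, 0.0799, 0.0232]
tcp_rot: [-179.9, -0.0, -41.5]
ft_force: [-2.0, 0.2, 6.0]
gripper_width: 0.0248
gripper_force: 40.4
```

>>> carry_out:
  moves: "0 0 -0.03 0 0.2;0 0 -0.05 9.7 0.2;0 0 -0.05 9.7 0.2;0 0 0 9.7 0.2;0 0 0 9.7 0.2;0 0 0 9.7 0.2;0.0251 -0.0394 0 0 0.2;0.0251 -0.0394 0 0 0.2;0.0251 -0.0394 0 0 0.2;0.0251 -0.0394 0 0 0.2;0 0 0 0 0.2;0 0 0.05 0 0.2;0 0 0.05 0 0.2;0 0 0.015 0 0.2;0 0 0.006 0 0.2;0 0 0 0 0.2;0 0 0 0 0.2"

```text
time_s: 23.22
tool_pos: [0.6081, -0.0206, 0.0332]
tcp_rot: [-179.8, 0.0, -90.0]
ft_force: [0.1, -0.7, -1.0]
gripper_width: 0.0247
gripper_force: 39.7
```

>>> carry_out:
  moves: "0 0 0.002 0 0.2;0 0 0.0015 0 0.2;0 0 0.001 0 0.2;0 0 0 0 0.2;0 0 0 0 0.3;0 0 0 0 0.42;0 0 -0.03 0 0.42;0 0 -0.05 0 0.42;0 0 -0.05 0 0.5;0.0048 0.0423 0 0 0.5;0.0048 0.0423 0 0 0.5;0.0048 0.0423 0 0 0.5;0.0048 0.0423 0 0 0.5;0 0 0 -9.34 0.5;0 0 0 -9.34 0.5;0 0 0 -9.34 0.5;0 0 0 -9.34 0.5;0 0 0 -9.34 0.5"

```text
time_s: 25.48
tool_pos: [0.4377, -0.0401, 0.1567]
tcp_rot: [-180.0, 0.0, -43.0]
ft_force: [1.2, 0.5, 0.2]
gripper_width: 0.0428
gripper_force: 0.0
```

```bash
python3 - <<'E'
from h import *
camera("scene"); lm("fresh1","scene"); lm("cover_knob","scene",2)
camera("top"); lm("fresh1","top");lm("cover_knob","top",2)
E
```

```text
fresh1 scene 0.71 [ 0.4369 -0.0421  0.0045] [225. 184.]
fresh1 scene 0.63 [0.6231 0.2715 0.0477] [355. 127.]
fresh1 scene 0.62 [ 0.3461  0.0244 -0.0037] [213. 154.]
fresh1 scene 0.54 [ 0.6066 -0.0212  0.0072] [288. 211.]
fresh1 scene 0.53 [ 4.451e-01 -1.191e-01  3.000e-04] [208. 208.]
cover_knob scene 0.69 [0.4295 0.274  0.0321] [291. 103.]
fresh1 top 0.66 [ 0.4447 -0.1158 -0.0014] [272. 227.]
fresh1 top 0.64 [ 0.3454  0.0245 -0.0009] [225. 258.]
cover_knob top 0.98 [0.4274 0.2757 0.0296] [141. 228.]
cover_knob top 0.18 [ 0.6074 -0.0193  0.0025] [242. 174.]
```

>>> carry_out:
  moves: "0 0 0.05 0 0.5;0 0 0.05 0 0.5;0 0 0.025 0 0.5;0 0 0.0085 0 0.5;0 0 0 0 0.5;0 0 0 0 0.2;0 0 0 0 0.2;0 0 0 0 0.2;0 0 0 0 0.2;0 0 -0.03 0 0.2;0 0 -0.05 9.34 0.2;0 0 -0.05 9.34 0.2;0 0 0 9.34 0.2;0 0 0 9.34 0.2;0 0 0 9.34 0.2;0 0 0 0 0.2"

```text
time_s: 27.78
tool_pos: [0.4374, -0.0401, 0.1534]
tcp_rot: [-180.0, 0.0, -89.9]
ft_force: [0.6, 0.2, -0.2]
gripper_width: 0.0249
gripper_force: 39.5
```

>>> carry_out:
  moves: "0.0069 -0.0425 0 0 0.2;0.0069 -0.0425 0 0 0.2;0.0069 -0.0425 0 0 0.2;0.0069 -0.0425 0 0 0.2;0 0 0 0 0.2;0 0 0.05 0 0.2;0 0 0.05 0 0.2;0 0 0.015 0 0.2;0 0 0.007 0 0.2;0 0 0.0035 0 0.2;0 0 0 0 0.2;0 0 0 0 0.3;0 0 0 0 0.42;0 0 -0.03 0 0.42;0 0 -0.05 0 0.42;0 0 -0.05 0 0.5;0.0132 0.041 0 0 0.5;0.0132 0.041 0 0 0.5;0.0132 0.041 0 0 0.5;0.0132 0.041 0 0 0.5"

```text
time_s: 30.28
tool_pos: [0.4423, -0.1209, 0.158]
tcp_rot: [-180.0, 0.0, -90.0]
ft_force: [-0.8, -0.3, 0.0]
gripper_width: 0.0426
gripper_force: 0.0
```

```bash
python3 - <<'E'
import h; from h import *
print(sense()["tool_pos"])
h.IM=camera("scene"); lm("fresh1","scene"); lm("cover_knob","scene",2)
E
```

```text
[ 0.44225811 -0.12087031  0.15795442]
fresh1 scene 0.85 [ 0.6083 -0.0693  0.0045] [277. 226.]
fresh1 scene 0.66 [ 0.6065 -0.0247  0.007 ] [287. 212.]
fresh1 scene 0.62 [ 0.4437 -0.1149  0.0015] [208. 207.]
cover_knob scene 0.89 [0.4291 0.2733 0.0297] [291. 103.]
cover_knob scene 0.63 [ 0.6038 -0.0683  0.0026] [276. 225.]
```

>>> carry_out:
  moves: "0 0 0 -9.66 0.5;0 0 0 -9.66 0.5;0 0 0 -9.66 0.5;0 0 0 -9.66 0.5;0 0 0 -9.66 0.5;0 0 0.025 -9.66 0.5;0 0 0.035 -9.66 0.5;0 0 0.035 -9.68 0.5;0 0 0.025 0 0.5;0 0 0.011 0 0.5;0 0 0.004 0 0.5;0 0 0 0 0.5;0 0 0 0 0.2;0 0 0 0 0.2;0 0 0 0 0.2;0 0 0 0 0.2;0 0 -0.03 0 0.2;0 0 -0.05 9.66 0.2;0 0 -0.05 9.66 0.2"

```text
time_s: 32.8
tool_pos: [0.443, -0.1205, 0.154]
tcp_rot: [180.0, 0.1, -32.4]
ft_force: [1.4, 0.5, -0.6]
gripper_width: 0.025
gripper_force: 39.5
```

>>> carry_out:
  moves: "0 0 0 9.66 0.2;0 0 0 9.66 0.2;0 0 0 9.66 0.2;0 0 0 9.66 0.2;0 0 0 9.66 0.2;0 0 0 9.68 0.2;-0.0015 -0.0411 0 0 0.2;-0.0015 -0.0411 0 0 0.2;-0.0015 -0.0411 0 0 0.2;-0.0015 -0.0411 0 0 0.2;0 0 0 0 0.2;0 0 0.05 0 0.2;0 0 0.05 0 0.2;0 0 0.015 0 0.2;0 0 0.007 0 0.2;0 0 0.0035 0 0.2;0 0 0 0 0.2"

```text
time_s: 34.92
tool_pos: [0.6092, -0.1145, 0.029]
tcp_rot: [-179.8, 0.0, -90.0]
ft_force: [-1.0, -0.2, -0.3]
gripper_width: 0.0248
gripper_force: 39.6
```

>>> carry_out:
  moves: "0 0 0.001 0 0.2;0 0 0 0 0.3;0 0 0 0 0.42;0 0 -0.03 0 0.42;0 0 -0.05 0 0.42;0 0 -0.06 0 0.42;0 0 -0.06 0 0.6;-0.04 0 0 0 0.6;-0.04 0 0 0 0.6;-0.04 0 0 0 0.6;0 0 0 0 0.6"

```text
time_s: 36.3
tool_pos: [0.6081, 0.0078, 0.2266]
tcp_rot: [-180.0, 0.0, -89.8]
ft_force: [0.0, -0.2, 0.1]
gripper_width: 0.0511
gripper_force: 0.0
```

```bash
python3 - <<'E'
import h; from h import *
calibration("wrist"); h.IM=im=camera("wrist"); cv2.imwrite("pics/w6.png",im[:,:,::-1])
lm("fresh1","wrist"); lm("pot_rim","wrist",2)
g=cv2.cvtColor(im,cv2.COLOR_RGB2HSV)
for r in trace("pot","wrist")[:1]:
    m=r["mask"].astype(np.uint8); c=max(cv2.findContours(m,0,2)[0],key=cv2.contourArea); 
    e=cv2.fitEllipse(cv2.convexHull(c)); print("ellipse",e,onplane("wrist",e[0],.05))
camera("scene"); lm("cover_knob","scene",2); lm("pot_rim","scene",1);lm("tested1","scene")
E
```

```text
fresh1 wrist 0.96 [ 6.087e-01 -1.132e-01 -3.000e-04] [252.  62.]
fresh1 wrist 0.78 [0.35   0.0264 0.004 ] [448. 179.]
fresh1 wrist 0.62 [ 0.609  -0.0713  0.0084] [251. 100.]
fresh1 wrist 0.58 [ 0.6069 -0.0187  0.0057] [253. 144.]
fresh1 wrist 0.27 [0.4334 0.2754 0.0282] [366. 341.]
ellipse ((248.08663940429688, 90.60306549072266), (161.89280700683594, 187.94859313964844), 144.5270538330078) [ 0.61224251 -0.08073202  0.05      ]
cover_knob scene 0.73 [0.5425 0.1354 0.0006] [299. 159.]
pot_rim scene 0.92 [ 0.6103 -0.0679  0.0476] [279. 216.]
tested1 scene 0.66 [0.6232 0.271  0.0467] [355. 128.]
tested1 scene 0.6 [ 0.3888 -0.3024  0.0011] [136. 253.]
```

View pics/w6.png

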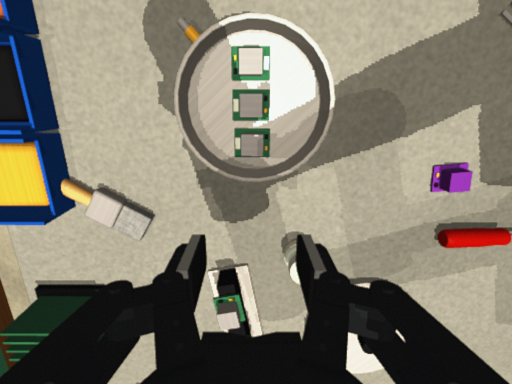

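All three fresh modules lie flat and apart in the pot at (251,62), (251,104) and (252,144), and the tested ones are on the rest. Next I fit the pot position, then look at the cover.

```bash
cat >> h.py <<'E'
def cyl(cam,x,y,parts):
    C=calibration(cam);T=np.array(C["cam_to_world"]);K=np.array(C["intrinsics"]);acc=np.zeros((384,512),np.uint8)
    t=np.linspace(0,2*np.pi,73)
    for r,za,zb in parts:
        P=np.array([[x+r*np.cos(a),y+r*np.sin(a),z] for a in t for z in(za,zb)])
        q=(K@(T[:3,:3].T@(P-T[:3,3]).T)).T; q=q[:,:2]/q[:,2:]
        cv2.fillConvexPoly(acc,np.round(cv2.convexHull(q.astype(np.float32))*16).astype(np.int32),255,cv2.LINE_AA,4)
    return acc/255.
def cfit(cam,mask,xy,parts,valid=None):
    mk=mask.astype(float); v=np.ones_like(mk) if valid is None else valid
    f=lambda p:(v*np.abs(cyl(cam,p[0]/1e3,p[1]/1e3,parts)-mk)).sum()/mk.sum()
    x,y=xy[0]*1e3,xy[1]*1e3
    r=minimize(f,[x,y],method="Nelder-Mead",options=dict(initial_simplex=[[x,y],[x+6,y],[x,y+6]]))
    return (r.x/1e3).round(4),round(r.fun,3)
POT=[(.085,0,.05)]; COV=[(.074,0,.006),(.09,.006,.011),(.013,.019,.042)]
E
python3 - <<'E'
from h import *
for c in ["wrist","top","scene"]:
    calibration(c); camera(c)
    for r in trace("pot",c)[:1]: 
        m=cv2.morphologyEx(r["mask"].astype(np.uint8),cv2.MORPH_CLOSE,np.ones((9,9))); h=cv2.findContours(m,0,2)[0]; m2=np.zeros_like(m); cv2.drawContours(m2,h,-1,1,-1); 
        print(c,r["score"],m2.sum(),cfit(c,m2,(.608,-.068),POT))
E
```

```text
wrist 0.83 21313 (array([ 0.607 , -0.0663]), np.float64(0.047))
top 0.64 2533 (array([ 0.6054, -0.068 ]), np.float64(0.086))
scene 0.71 4619 (array([ 0.6088, -0.0661]), np.float64(0.085))
```

>>> carry_out:
  moves: "-0.046 0.0255 0.005 0 0.8;-0.046 0.0255 0.005 0 0.8;-0.046 0.0255 0.005 0 0.8;-0.046 0.0255 0.005 0 0.8;-0.046 0.0255 0 0 0.8;-0.046 0.0255 0 0 0.8;-0.046 0.0255 0 0 0.8;0 0 0 0 0.8;0 0 0 0 0.8"

```text
time_s: 38.12
tool_pos: [0.4296, 0.3275, 0.2063]
tcp_rot: [180.0, -0.0, -90.0]
ft_force: [0.2, -0.2, -0.2]
gripper_width: 0.0685
gripper_force: 0.0
```

```bash
python3 - <<'E'
from h import *
print(sense()["tool_pos"],sense()["joints"].round(0))
for c in ["wrist","top","scene"]:
    calibration(c); im=camera(c)
    if c=="wrist": cv2.imwrite("pics/w7.png",im[:,:,::-1])
    lm("cover_knob",c,2); lm("cover",c,1)
    for r in trace("cover",c)[:1]: 
        m=cv2.morphologyEx(r["mask"].astype(np.uint8),cv2.MORPH_CLOSE,np.ones((5,5)))
        print(c,r["score"],m.sum(),cfit(c,m,(.43,.273),COV))
E
```

```text
[0.42958027 0.32750388 0.20628678] [ 55.  16. -15.   0. -59. -55.]
cover wrist 0.71 [0.4326 0.2733 0.004 ] [249. 123.]
wrist 0.56 20151 (array([0.4328, 0.2733]), np.float64(0.024))
cover_knob top 0.79 [0.4269 0.2754 0.0323] [141. 228.]
cover_knob top 0.18 [ 0.6049 -0.0198  0.0047] [242. 174.]
cover top 0.93 [0.4296 0.2772 0.0027] [144. 228.]
top 0.59 2713 (array([0.4308, 0.2756]), np.float64(0.07))
cover_knob scene 0.73 [0.433  0.2721 0.0322] [292. 103.]
cover scene 0.81 [ 0.4323  0.2746 -0.0008] [291. 112.]
scene 0.64 2208 (array([0.4318, 0.2739]), np.float64(0.096))
```

View pics/w7.png

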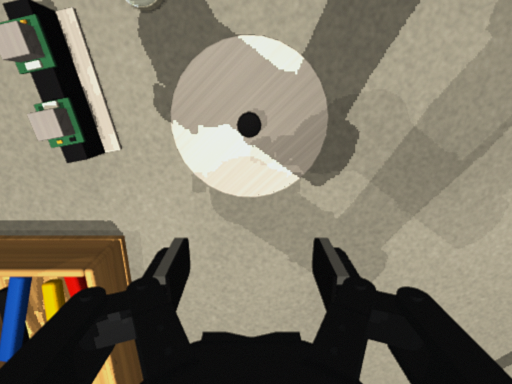

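The cover's knob is at (249,124) and both tested modules sit on the rest. I grip the knob.

>>> carry_out:
  moves: "0.027 -0.0015 0 0 0.7;0.027 -0.0015 0 0 0.7;0 0 0.05 0 0.7;0 0 0.05 0 0.7;0 0 0.05 0 0.7;0 0 0.02 0 0.7;0 0 0.006 0 0.7;0 0 0 0 0.7;0 0 0 0 0.7;0 0 0 0 0.2;0 0 0 0 0.2;0 0 0 0 0.2;0 0 0 0 0.2;0 0 0 0 0.2"
  newtons: 70

```text
time_s: 40.48
tool_pos: [0.4329, 0.2738, 0.0312]
tcp_rot: [-180.0, 0.0, -90.0]
ft_force: [-2.1, -1.2, 5.3]
gripper_width: 0.024
gripper_force: 68.3
```

>>> carry_out:
  moves: "0 0 -0.02 0 0.2;0 0 -0.03 0 0.2;0 0 -0.04 0 0.2;0 0 -0.03 0 0.2;0.034 -0.0174 0 0 0.2;0.034 -0.0174 0 0 0.2;0.034 -0.0174 0 0 0.2;0.034 -0.0174 0 0 0.2;0.034 -0.0174 0 0 0.2;0.034 -0.0174 0 0 0.2;0.034 -0.0174 0 0 0.2;0.034 -0.0174 0 0 0.2;0.034 -0.0174 0 0 0.2;0.034 -0.0174 0 0 0.2;0 0 0 0 0.2;0 0 0 0 0.2;0 0 0 0 0.2"

```text
time_s: 42.6
tool_pos: [0.606, -0.0657, 0.15]
tcp_rot: [179.9, 0.0, -90.0]
ft_force: [-0.5, 0.1, -3.2]
gripper_width: 0.0239
gripper_force: 69.2
```

```bash
python3 - <<'E'
from h import *
s=sense(); print(s["tool_pos"],s["ft_force"]); p=s["tool_pos"]; 
for c in ["top","scene"]:
    im=camera(c); cv2.imwrite(f"pics/{c}8.png",im[:,:,::-1]); lm("cover_knob",c,2); lm("cover",c,1); lm("fresh1",c); lm("pot",c,1)
    for r in trace("cover",c)[:1]: print(c,r["score"],r["mask"].sum(), cfit(c,r["mask"],p,[(a,b+p[2]-.031,d+p[2]-.031) for a,b,d in COV[:2]]))
E
```

```text
[ 0.60602078 -0.06567125  0.15000398] [-0.47225949  0.10819239 -3.20706641]
cover_knob top 0.91 [ 0.6012 -0.0617  0.149 ] [256. 165.]
cover top 0.94 [ 0.6042 -0.0624  0.1201] [256. 166.]
fresh1 top 0.74 [0.3481 0.0274 0.0006] [224. 257.]
top 0.75 2155 (array([ 0.6035, -0.066 ]), np.float64(0.556))
cover_knob scene 0.63 [ 6.327e-01  2.374e-01 -6.000e-04] [349. 150.]
cover_knob scene 0.56 [ 0.6043 -0.0683  0.1507] [279. 186.]
cover scene 0.8 [ 0.605  -0.0647  0.1208] [279. 194.]
fresh1 scene 0.7 [0.6364 0.1988 0.0499] [347. 146.]
fresh1 scene 0.61 [ 0.3435  0.0236 -0.0009] [211. 153.]
fresh1 scene 0.56 [ 0.6108 -0.1088  0.0036] [269. 239.]
fresh1 scene 0.5 [ 0.6103 -0.0659  0.0075] [279. 225.]
pot scene 0.58 [ 0.6063 -0.0704  0.0034] [276. 226.]
scene 0.95 3823 (array([ 0.6071, -0.066 ]), np.float64(0.366))
```

>>> carry_out:
  moves: "0.001 -0.001 0.03 0 0.2;0 0 0.025 0 0.2;0 0 0.01 0 0.2;0 0 0.003 0 0.2;0 0 0.002 0 0.2;0 0 0.002 0 0.2;0 0 0 0 0.2;0 0 0 0 0.2"

```text
time_s: 44.2
tool_pos: [0.6078, -0.0675, 0.0787]
tcp_rot: [-180.0, 0.0, -90.0]
ft_force: [-0.1, 0.8, -3.6]
gripper_width: 0.0239
gripper_force: 69.3
```

>>> carry_out:
  moves: "0 0 0.002 0 0.2;0 0 0.001 0 0.2;0 0 0.001 0 0.2;0 0 0 0 0.2"

```text
time_s: 44.7
tool_pos: [0.6076, -0.0675, 0.0753]
tcp_rot: [-180.0, -0.0, -90.0]
ft_force: [-3.4, 0.5, 5.6]
gripper_width: 0.0241
gripper_force: 70.1
```

Seated with contact on the rim at the expected height. I release, rise and check.

>>> carry_out:
  moves: "0 0 0 0 0.35;0 0 0 0 0.5;0 0 0 0 0.6;0 0 -0.02 0 0.6;0 0 -0.05 0 0.6;0 0 -0.05 0 0.6;0 0 -0.05 0 0.6;-0.04 0 0 0 0.4;-0.04 0 0 0 0.2;0 0 0 0 0"

```text
time_s: 45.95
tool_pos: [0.6077, 0.0146, 0.2443]
tcp_rot: [-180.0, 0.0, -89.8]
ft_force: [-0.5, -1.1, 0.2]
gripper_width: 0.0006
gripper_force: 0.0
```

```bash
python3 - <<'E'
from h import *
calibration("wrist")
im=camera("wrist"); lm("cover","wrist",1); lm("cover_knob","wrist",1); lm("unit","wrist",1)
for r in trace("cover","wrist")[:1]: print(r["score"],cfit("wrist",r["mask"],(.607,-.067),[(a,b+.044,c+.044) for a,b,c in COV]))
s=camera("scene"); lm("cover","scene",2); lm("tested1","scene",4); lm("small_key_top","scene",2);lm("bar_key_top","scene",2);lm("large_key_top","scene",2)
a=cv2.resize(im[0:220,120:400,::-1],(560,440)); b=cv2.resize(s[160:300,210:350,::-1],(440,440),interpolation=cv2.INTER_CUBIC)
cv2.imwrite("pics/c9.png",cv2.resize(np.hstack([a,b]),(800,352)))
E
```

```text
cover wrist 0.63 [ 0.61   -0.0684  0.0453] [250.  96.]
cover_knob wrist 0.63 [ 0.6099 -0.0656  0.0744] [250.  99.]
0.75 (array([ 0.6086, -0.0679]), np.float64(0.028))
cover scene 0.7 [ 0.6091 -0.0649  0.0446] [279. 215.]
cover scene 0.21 [ 0.5266 -0.3159  0.0684] [174. 277.]
tested1 scene 0.85 [ 0.388  -0.3055 -0.0026] [135. 254.]
tested1 scene 0.5 [0.6212 0.2688 0.0478] [354. 127.]
tested1 scene 0.49 [0.6382 0.1979 0.0471] [347. 147.]
small_key_top scene 0.58 [ 0.5267 -0.3162  0.0046] [179. 291.]
small_key_top scene 0.57 [ 0.5285 -0.2571  0.0668] [194. 256.]
bar_key_top scene 0.79 [ 0.5274 -0.3189  0.0705] [173. 278.]
large_key_top scene 0.56 [ 0.5228 -0.3789  0.0652] [150. 302.]
```

View pics/c9.png

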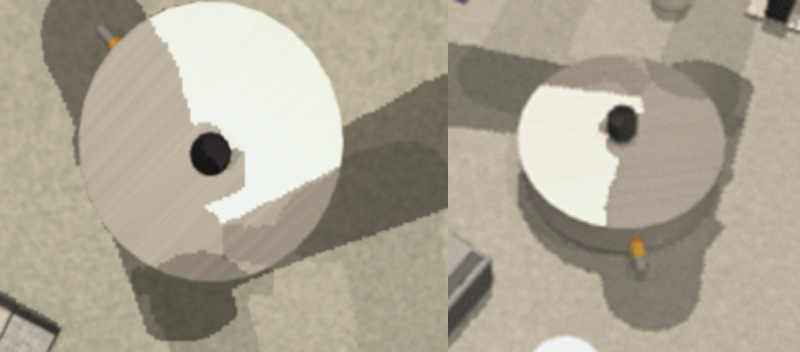

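The cover is seated level (left knob at (210,153), even overhang). Next are the keys. I look closer first.

>>> carry_out:
  moves: "0.043 0.0156 0 0 0;0.043 0.0156 0 0 0;0.043 0.0156 0 0 0;0.043 0.0156 0 0 0;0.043 0.0156 0.02 0 0;0 0 0.02 0 0;0 0 0 0 0;0 0 0 0 0"

```text
time_s: 47.5
tool_pos: [0.5303, -0.2024, 0.2052]
tcp_rot: [-179.9, -0.0, -90.0]
ft_force: [0.4, -0.6, 0.4]
gripper_width: 0.0001
gripper_force: 0.0
```

```bash
python3 - <<'E'
from h import *
print(sense()["tool_pos"])
calibration("wrist"); im=camera("wrist"); cv2.imwrite("pics/w10.png",im[:,:,::-1])
for k in ["small_key_top","bar_key_top","large_key_top"]: lm(k,"wrist",2)
g=(im.min(2)>175).astype(np.uint8); n,l,st,ce=cv2.connectedComponentsWithStats(g)
for i in range(1,n):
    if 80<st[i,4]<4000: print(ce[i].round(1),st[i],onplane("wrist",ce[i],.067).round(4))
E
```

```text
[ 0.53030521 -0.20242512  0.20517822]
small_key_top wrist 0.86 [ 0.5282 -0.2614  0.0689] [254. 123.]
small_key_top wrist 0.26 [ 0.6835 -0.2659  0.0045] [119. 114.]
bar_key_top wrist 0.76 [ 0.5297 -0.32    0.0672] [253.  54.]
[274.1 106.2] [ 222   40   80  120 3361] [ 0.5099 -0.2765  0.067 ]
[258.   54.6] [234  45  49  21 921] [ 0.5251 -0.3196  0.067 ]
[389.9  76.4] [371  58  35  36 733] [ 0.4071 -0.302   0.067 ]
[107.7 117.8] [  77   88   68   60 2780] [ 0.6652 -0.2659  0.067 ]
[369.3  96.3] [363  88  18  14  87] [ 0.4233 -0.2852  0.067 ]
[254.2 124.5] [247 117  16  17 205] [ 0.5281 -0.26    0.067 ]
[145.7 271. ] [ 110  228  116   81 3148] [ 0.6493 -0.0992  0.067 ]
[163.8 324. ] [154 316  20  18 109] [ 0.6363 -0.0247  0.067 ]
```

View pics/w10.png

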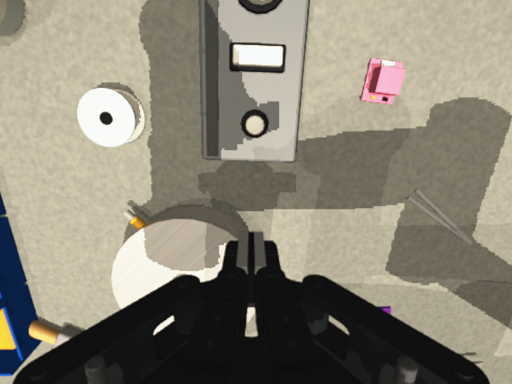

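The view shows the small key at (254,124), the bar at (258,55) and the large key's edge at (260,3). I press the small key.

>>> carry_out:
  moves: "0.0576 0.0023 0 0 0;0 0 0.05 0 0;0 0 0.05 0 0;0 0 0.02 0 0;0 0 0.001 0 0;0 0 0.0015 0 0;0 0 0.0015 0 0;0 0 0.0015 0 0;0 0 0.0015 0 0;0 0 0.0015 0 0;0 0 0.0015 0 0;0 0 0 0 0;0 0 0 0 0"

```text
time_s: 49.32
tool_pos: [0.5281, -0.2602, 0.0751]
tcp_rot: [-179.9, -0.0, -90.0]
ft_force: [0.7, 0.6, 6.5]
gripper_width: 0.0003
gripper_force: 3.0
```

>>> carry_out:
  moves: "0 0 0.001 0 0;0 0 0.001 0 0;0 0 0 0 0;0 0 0 0 0"

```text
time_s: 49.82
tool_pos: [0.5281, -0.2602, 0.0749]
tcp_rot: [-179.9, -0.1, -89.9]
ft_force: [-1.1, 3.7, 14.9]
gripper_width: -0.0001
gripper_force: 7.5
```

>>> carry_out:
  moves: "0 0 -0.02 0 0;0 0 -0.03 0 0;0.04 0.002 0 0 0;0.04 0.002 0 0 0;0.0393 0.002 0 0 0;0 0 0 0 0;0 0 0.025 0 0;0 0 0.012 0 0;0 0 0.002 0 0;0 0 0.002 0 0;0 0 0.002 0 0;0 0 0.002 0 0;0 0 0.002 0 0;0 0 0.002 0 0;0 0 0.001 0 0;0 0 0 0 0;0 0 0 0 0"

```text
time_s: 51.95
tool_pos: [0.5218, -0.3794, 0.075]
tcp_rot: [-179.9, -0.1, -90.0]
ft_force: [-1.1, 4.4, 12.5]
gripper_width: -0.0002
gripper_force: 6.5
```

>>> carry_out:
  moves: "0 0 -0.02 0 0;0 0 -0.03 0 0;-0.03 -0.0015 0 0 0;-0.0298 -0.0015 0 0 0;0 0 0 0 0;0 0 0.025 0 0;0 0 0.012 0 0;0 0 0.002 0 0;0 0 0.002 0 0;0 0 0.002 0 0;0 0 0.002 0 0;0 0 0.002 0 0;0 0 0.002 0 0;0 0 0.001 0 0;0 0 0 0 0;0 0 0 0 0"

```text
time_s: 53.95
tool_pos: [0.5248, -0.3201, 0.075]
tcp_rot: [-179.9, -0.1, -90.0]
ft_force: [-3.7, 0.3, 14.0]
gripper_width: -0.0001
gripper_force: 6.7
```

>>> carry_out:
  moves: "0 0 -0.02 0 0;0 0 -0.04 0 0;0 0 -0.05 0 0;0 0 -0.05 0 0;0 0 0 0 0;0 0 0 0 0;0 0 0 0 0;0 0 0 0 0"

```text
time_s: 54.95
tool_pos: [0.5239, -0.3194, 0.2308]
tcp_rot: [179.9, 0.1, -90.0]
ft_force: [0.8, 0.1, -0.7]
gripper_width: -0.0001
gripper_force: 0.0
```

```bash
python3 - <<'E'
from h import *
s=camera("scene"); lm("cover","scene",1); lm("tested1","scene",4); lm("reel","scene",1); lm("flux_jar","scene",1); lm("fresh1","scene",4)
cv2.imwrite("pics/end.png",cv2.resize(s[:,:,::-1],(768,576)))
E
```

```text
tested1 scene 0.75 [ 0.3861 -0.3054 -0.0007] [134. 254.]
tested1 scene 0.74 [0.6211 0.2697 0.0487] [354. 127.]
reel scene 0.71 [ 6.819e-01 -2.661e-01  2.000e-04] [254. 314.]
flux_jar scene 0.58 [0.5399 0.1352 0.0014] [298. 158.]
fresh1 scene 0.73 [ 0.3456  0.0218 -0.0021] [212. 154.]
fresh1 scene 0.18 [0.6281 0.234  0.049 ] [350. 136.]
```

View pics/end.png

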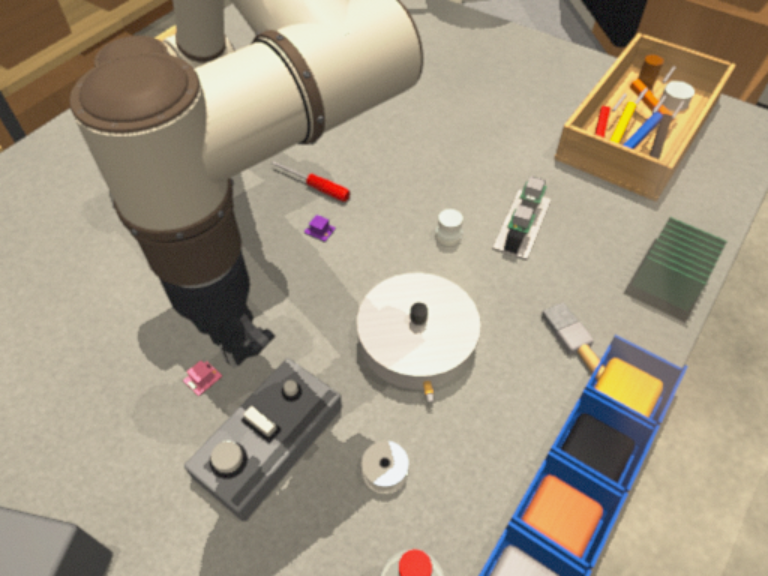

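The cover is seated at (418,325). The two tested modules stand on the rest at (535,187) and (522,215). The reel, jar and look-alikes have not moved. I hand it in.

```bash
python3 -c "from plant import *; print(job_done())"
```

```text
the job is handed in; nothing more can be done
None
```

The job is handed in at about 55 s: both tested modules are on the rest, three fresh modules are in the pot, the cover is seated, and the small, large and bar keys were each pressed fully down in that order.

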